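Flip the offcut bin tags

ROBOT

A 7-joint arm with a two-finger parallel gripper is mounted at the origin on the work surface. World frame = base frame: x ahead of the robot, y to its left, z up, the work surface at z = 0. Lengths are in mm, angles in rad, forces in N, time in s.
With the tool pointing down it reaches from about 375 to 925 mm from the base axis. Payload 3.1 kg.
Tool frame: the origin (TCP) lies midway between the tips of the shut fingers; the grasp point (between the pads) lies 19 mm behind it; x points along the fingers, z is the direction in which the jaws open and shut, and the axes are right-handed (so a half turn about x gives the same grasp; the last joint's range is limited). The gripper opens to 85 mm and grips with 20 to 120 N. Pads are 22 mm wide; open, the fingers measure 114 mm over their backs; the gripper's body (76 mm by 85 mm) begins 54 mm behind the grasp point. The pads swing forward as they close: fully open they stand 13 mm farther back than shut.
Start: joints at [1.024, 0.383, 0.044, 1.598, -0.018, 1.161, -0.05], TCP at [282.044, -585.623, 231.269] pointing down, gripper open.
Joint ranges: [-2.61, 2.61], [-0.41, 2.15], [-1.48, 1.57], [0, 2.5], [-1.57, 4.71], [0.05, 1.97], [-2.85, 2.85]. Speed limits (rad/s): [2.79, 2.79, 3.14, 3.14, 3.14, 3.14, 3.14].

INTERFACE

Orientations are given as a unit quaternion [w, x, y, z].
In Python, from bench import arm, snapshot gives the robot as it stands. The module is installed in compiled form; this text tells all that it offers.
- The arm moves only by the tool play_rows, never from a script. Its argument "motion" is a list of rows, each a list of 7 numbers: the shift along the world's x, y, z in cm, then the turn, a rotation vector about the world's x, y, z in rad, then the gripper's target within -1 to 1 (fully open at 1, half-way at 0, shut at -1). A call has 1 to 12 rows; each row is the pose to reach, as a shift and turn from the pose measured when the call began; what a row does not reach only later rows make up. A row lasts 1/10 s, in which the tool goes at most 50 mm and 8.59 degrees, less where a joint would pass 70% of its speed; a pose out of reach is approached as far as the arm can. A call with a gripper value outside its range is refused whole. The fingers move at their own pace and stop on an object; "squeeze" is the grip in N (left out, the last holds). Time passes only in rows, so rows that repeat a pose let the fingers close. It gives the time, the measured TCP pose, the force and the opening at its end, in the units of the state.
- arm.state(): the state, without advancing time (a new reading comes with each control period).
- snapshot(name): name is "scene" or "top" or "wrist"; returns a dict with "color" (400x640x3 uint8, blue, green, red), "vfov" (degrees; the focal length in pixels is half the picture's height over the tangent of half this angle, whatever the lens; pixels are square), "cx", "cy" (the principal point, pixels), "k1" (the pictures are not rectified: a ray, as slopes to the right and down, at radius r is drawn at 1 + k1 r^2 times it, then the intrinsics apply), "R" (3x3) and "t" (3): a world point X has camera coordinates R X + t; the wrist camera has in their place "mount" (4x4, takes a point from camera to tool coordinates, whose origin is the TCP and whose axes are the tool frame's). Camera axes: x right, y down, z forward; pixel columns grow to the right and rows downward; lengths in mm; the calibration is good to about 2 mm. A picture is of the moment at which its call begins: read the wrist's pose just before it. There is no depth.
- arm.close_job(): hands the job in, once; it reports no verdict.
The state is a dict: "t": time; "qpos": joint angles; "qd": joint speeds; "joint_efforts": joint torques, N m; "ee_pos": TCP position; "ee_rot": TCP orientation; "force": force on the tool from outside, world axes, zero at the start; "moment": the same for the moment, N m; "opening": finger opening in mm.
Only numpy, scipy, OpenCV 4.12 (cv2) and the standard library are available. Lean on these libraries where they do the work, as an engineer would, in place of code of your own. Each camera call takes 0.05 s, during which the arm holds its last target. There are 200 camera calls.

TASK

Each of the four offcut bins on the board has a hinged tag in front of it that leans left or right, with either its green or its red face up. With the fingertips, push over whichever tags are wrong, so that only the two bins heaped full of stone show green face up and the two nearly empty ones show red. Do not pinch the tags, and leave the egg, the offcut, the hippo, the tin and the tools where they lie.

Things in the scene. Friction and masses are not known exactly. Their poses are not given: they have to be found in the camera images.
- board: flat pale board fixed on the bench, 320 x 570 x 14 mm, carrying a row of four tags along its y axis (at its x = 0, 140 mm apart, in any order) and a bin beyond each tag; origin on the bench level under the middle of the tag row, x towards the bins, y to the left along the row
- tag1 (a joint): lean of this tag, a thin flat plate 56 mm wide (along the hinge), 6 mm thick, whose free edge is 60 mm from the hinge axis. 0 is upright; +0.7 (stop) leans to the right (-y of the board) with the green face up; -0.7 (stop) leans to the left (+y) with the red face up. Leaning, its free edge is 90 mm above the bench and 39 mm to the side of the pivot; upright 104 mm. It swings freely (about 60 g, no spring), and falls to the stop by its weight on whichever side of upright it is
- tag1_green (a point): centre of the outer green face of this tag, 32.5 mm from the hinge axis; the red face is 6 mm behind it
- tag1_pivot (a point): pivot: middle of the hinge axis of this tag, fixed 44 mm above the bench. The hinge axis lies level along the x axis of the board, on a fixed wooden stand 84 mm along x by 36 mm along y; thin stop brackets beside the tag reach 20 mm above the pivot and 25 mm to either side
- tag2 (a joint): lean of this tag, a thin flat plate 56 mm wide (along the hinge), 6 mm thick, whose free edge is 60 mm from the hinge axis. 0 is upright; +0.7 (stop) leans to the right (-y of the board) with the green face up; -0.7 (stop) leans to the left (+y) with the red face up. Leaning, its free edge is 90 mm above the bench and 39 mm to the side of the pivot; upright 104 mm. It swings freely (about 60 g, no spring), and falls to the stop by its weight on whichever side of upright it is
- tag2_green (a point): centre of the outer green face of this tag, 32.5 mm from the hinge axis; the red face is 6 mm behind it
- tag2_pivot (a point): pivot: middle of the hinge axis of this tag, fixed 44 mm above the bench. The hinge axis lies level along the x axis of the board, on a fixed wooden stand 84 mm along x by 36 mm along y; thin stop brackets beside the tag reach 20 mm above the pivot and 25 mm to either side
- tag3 (a joint): lean of this tag, a thin flat plate 56 mm wide (along the hinge), 6 mm thick, whose free edge is 60 mm from the hinge axis. 0 is upright; +0.7 (stop) leans to the right (-y of the board) with the green face up; -0.7 (stop) leans to the left (+y) with the red face up. Leaning, its free edge is 90 mm above the bench and 39 mm to the side of the pivot; upright 104 mm. It swings freely (about 60 g, no spring), and falls to the stop by its weight on whichever side of upright it is
- tag3_green (a point): centre of the outer green face of this tag, 32.5 mm from the hinge axis; the red face is 6 mm behind it
- tag3_pivot (a point): pivot: middle of the hinge axis of this tag, fixed 44 mm above the bench. The hinge axis lies level along the x axis of the board, on a fixed wooden stand 84 mm along x by 36 mm along y; thin stop brackets beside the tag reach 20 mm above the pivot and 25 mm to either side
- tag4 (a joint): lean of this tag, a thin flat plate 56 mm wide (along the hinge), 6 mm thick, whose free edge is 60 mm from the hinge axis. 0 is upright; +0.7 (stop) leans to the right (-y of the board) with the green face up; -0.7 (stop) leans to the left (+y) with the red face up. Leaning, its free edge is 90 mm above the bench and 39 mm to the side of the pivot; upright 104 mm. It swings freely (about 60 g, no spring), and falls to the stop by its weight on whichever side of upright it is
- tag4_green (a point): centre of the outer green face of this tag, 32.5 mm from the hinge axis; the red face is 6 mm behind it
- tag4_pivot (a point): pivot: middle of the hinge axis of this tag, fixed 44 mm above the bench. The hinge axis lies level along the x axis of the board, on a fixed wooden stand 84 mm along x by 36 mm along y; thin stop brackets beside the tag reach 20 mm above the pivot and 25 mm to either side
- bin1: slatted wooden bin HEAPED FULL of stone offcuts, about 90 mm tall with the heap, 110 x 110 mm, fixed on the board; origin under its centre, 125 mm along the board's x beyond the pivot of the tag that belongs to it; the bins stand in any order
- bin2: slatted wooden bin HEAPED FULL of stone offcuts, about 90 mm tall with the heap, 110 x 110 mm, fixed on the board; origin under its centre, 125 mm along the board's x beyond the pivot of the tag that belongs to it; the bins stand in any order
- bin3: slatted wooden bin, nearly EMPTY (one or two offcuts on its floor), 71 mm tall, 110 x 110 mm, fixed on the board; origin under its centre, 125 mm along the board's x beyond the pivot of the tag that belongs to it; the bins stand in any order
- bin4: slatted wooden bin, nearly EMPTY (one or two offcuts on its floor), 71 mm tall, 110 x 110 mm, fixed on the board; origin under its centre, 125 mm along the board's x beyond the pivot of the tag that belongs to it; the bins stand in any order
- egg: grey stone egg standing on its flattened blunt end, 45 mm across, 57 mm tall; origin under its centre. Loose; leave it where it is
- chunk: loose cream stone offcut, 40 x 34 x 28 mm; origin under its centre. Loose; leave it where it is
- hippo: pink soapstone hippo, about 115 mm long along its x (nose at +x), 55 mm wide, 68 mm tall; origin under its middle. Loose; leave it where it is
- rasp: half-round rasp lying flat, 310 mm along its x (from -130 to +177 mm), wooden handle at -x, 24 mm high; origin on the bench. Loose; leave it where it is
- mallet: acacia mallet lying on its side, handle along its x (from -120 mm), head 100 mm long across it, 68 mm in diameter, at x = +80 mm; origin on the bench. Loose; leave it where it is
- wax_tin: round metal tin, 64 mm across, 60 mm tall; origin under its centre. Loose; leave it where it is

How it is judged (in metres and radians):
At the end, for the whole second after the job is handed in: Each tag in front of a full bin (bin1, bin2) leans to its green stop (joint above 0.6 rad) and each tag in front of a nearly empty bin (bin3, bin4) to its red stop (below -0.6 rad). A tag belongs to the bin less than 158 mm from its pivot ((horizontal distance between bin1 and tag1_pivot above 0.158 m or value of joint tag1 above 0.6 rad) and (horizontal distance between bin1 and tag2_pivot above 0.158 m or value of joint tag2 above 0.6 rad) and (horizontal distance between bin1 and tag3_pivot above 0.158 m or value of joint tag3 above 0.6 rad) and (horizontal distance between bin1 and tag4_pivot above 0.158 m or value of joint tag4 above 0.6 rad) and (horizontal distance between bin2 and tag1_pivot above 0.158 m or value of joint tag1 above 0.6 rad) and (horizontal distance between bin2 and tag2_pivot above 0.158 m or value of joint tag2 above 0.6 rad) and (horizontal distance between bin2 and tag3_pivot above 0.158 m or value of joint tag3 above 0.6 rad) and (horizontal distance between bin2 and tag4_pivot above 0.158 m or value of joint tag4 above 0.6 rad) and (horizontal distance between bin3 and tag1_pivot above 0.158 m or value of joint tag1 below -0.6 rad) and (horizontal distance between bin3 and tag2_pivot above 0.158 m or value of joint tag2 below -0.6 rad) and (horizontal distance between bin3 and tag3_pivot above 0.158 m or value of joint tag3 below -0.6 rad) and (horizontal distance between bin3 and tag4_pivot above 0.158 m or value of joint tag4 below -0.6 rad) and (horizontal distance between bin4 and tag1_pivot above 0.158 m or value of joint tag1 below -0.6 rad) and (horizontal distance between bin4 and tag2_pivot above 0.158 m or value of joint tag2 below -0.6 rad) and (horizontal distance between bin4 and tag3_pivot above 0.158 m or value of joint tag3 below -0.6 rad) and (horizontal distance between bin4 and tag4_pivot above 0.158 m or value of joint tag4 below -0.6 rad)); the robot touches nothing.
It fails at once if a loose thing (egg, stone offcut, hippo, tin, rasp or mallet) is moved more than 20 mm or lifted (distance of any of egg, chunk, hippo, rasp, mallet, wax_tin from where it was at the start of the episode above 0.02 m).
It fails at once if a tag is pinched: the fingers press on its green and red faces at once (over 1.5 N each) ((contact force between the fingers and tag1_c1 above 1.5 N and contact force between the fingers and tag1_c2 above 1.5 N) or (contact force between the fingers and tag2_c1 above 1.5 N and contact force between the fingers and tag2_c2 above 1.5 N) or (contact force between the fingers and tag3_c1 above 1.5 N and contact force between the fingers and tag3_c2 above 1.5 N) or (contact force between the fingers and tag4_c1 above 1.5 N and contact force between the fingers and tag4_c2 above 1.5 N)).
It also fails if it takes over 72 s, if anything falls off the work surface, if the arm or the gripper's body presses on something with over 40 N, if the wrist force passes 120 N, or if a joint passes its speed limit or range.

## Working session

There is one attempt and no reset: what is moved stays moved. The work goes in short steps, Python scripts to look and compute and a tool call to move; the robot and the scene stay as the last step left them, time stands still between calls to the robot, and variables do not carry over. Pictures are saved under pics/ and viewed, about 8 in all and at most 12, crops included, and the job is handed in when it is done.

Besides the shell and the picture viewer there is one more tool, called after "Emit:" by a JSON object that holds its "method" and its "body". play_rows: Moves the arm, as the interface text tells. Its arguments: {"type":"object","properties":{"motion":{"type":"array"},"squeeze":{"type":"number"}},"required":["motion"]}

```bash
mkdir -p pics; python3 - <<'E'
from bench import arm, snapshot
import cv2,pickle
d={}
for n in("scene","top"):
    s=snapshot(n);d[n]=s;cv2.imwrite(f"pics/{n}0.png",s["color"]);print({k:v for k,v in s.items() if k!="color"})
pickle.dump(d,open("d.pkl","wb"))
s=arm.state();print(s["t"],s["ee_pos"],s["ee_rot"],s["opening"])
E
```

```text
{'vfov': 44.156380392940946, 'cx': 320.57106616771495, 'cy': 204.696714742148, 'k1': -0.05668042311956509, 'R': array([[ 0.1305412 ,  0.9913555 , -0.01316332],
       [ 0.71855342, -0.10374996, -0.68768955],
       [-0.68311051,  0.08031327, -0.72588553]]), 't': array([ -76.77158216, -315.04614481, 2179.94535187])}
{'vfov': 44.6637372058174, 'cx': 324.53799397344324, 'cy': 194.72127204720024, 'k1': 0.026501166844941648, 'R': array([[ 0.01463388, -0.99986913, -0.00689797],
       [-0.98236998, -0.01309121, -0.18648816],
       [ 0.18637345,  0.00950541, -0.98243299]]), 't': array([-5.92750469e-01,  4.83502267e+02,  1.47598835e+03])}
0.1 [ 281.6579099  -584.85761082  229.9997531 ] [ 0.59799559  0.37660481  0.59948144 -0.37575536] 85.36752696314713
```

View pics/top0.png

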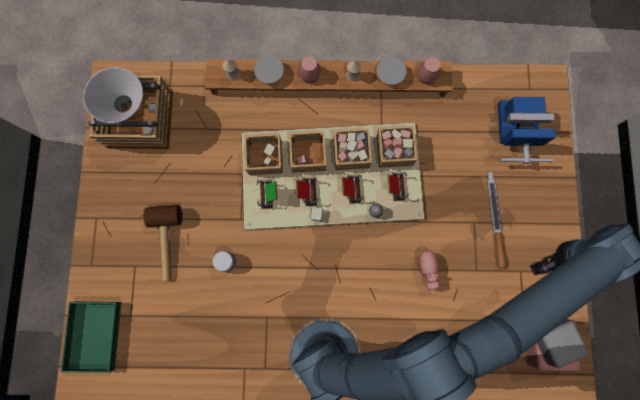

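View pics/scene0.png

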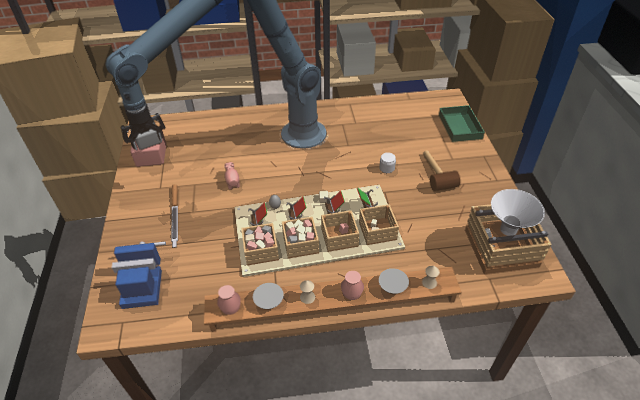

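Top view: the bins from left to right are empty (265,152), empty (308,150), full (353,147) and full (397,145). The tags are green (268,194), red (307,190), red (353,188) and red (398,186). So the leftmost must go to red and the two rightmost to green. The egg is at (376,211) and the offcut at (317,214).

```bash
cat > h.py <<'E'
import numpy as np,cv2
def K(s):
    f=s["color"].shape[0]/2/np.tan(np.radians(s["vfov"])/2)
    return np.array([[f,0,s["cx"]],[0,f,s["cy"]],[0,0,1]])
def cast(s,px,z):
    u=cv2.undistortPoints(np.array([[px]],float),K(s),np.array([s["k1"],0,0,0]))[0,0]
    d=s["R"].T@[u[0],u[1],1]; c=-s["R"].T@s["t"]
    return c+d*(z-c[2])/d[2]
def blobs(s,box=None):
    hsv=cv2.cvtColor(s["color"],cv2.COLOR_BGR2HSV);h,S,v=cv2.split(hsv)
    out=[]
    for n,m in(("green",(h>45)&(h<75)&(S>150)&(v>60)),("red",((h<5)|(h>175))&(S>190)&(v>50))):
        k,_,st,c=cv2.connectedComponentsWithStats(m.astype(np.uint8))
        for i in range(1,k):
            if st[i,4]>25: out.append((n,c[i].round(1),st[i].tolist()))
    return out
E
python3 - <<'E'
import pickle,numpy as np
from h import *
from scipy.spatial.transform import Rotation as Ro
from bench import arm
d=pickle.load(open("d.pkl","rb"));s=d["top"]
for n,c,st in blobs(s):
    print(n,c,st,cast(s,c,70).round(0))
for p in [(242,132),(416,125),(424,219),(243,228)]: print("corner",cast(s,p,14).round(0))
for p in [(376,209),(317,213)]: print("loose",cast(s,p,40).round(0))
a=arm.state();w,x,y,z=a["ee_rot"];print(Ro.from_quat([x,y,z,w]).as_matrix().round(3))
E
python3 -c "
import cv2;i=cv2.imread('pics/top0.png')[120:235,235:430];cv2.imwrite('pics/c.png',cv2.resize(i,None,fx=4,fy=4,interpolation=2))"
```

```text
green [270.5 191.2] [266, 182, 10, 20, 172] [488. 172.  70.]
red [393.7 184.2] [389, 176, 10, 18, 142] [ 515. -207.   70.]
red [348.3 186.8] [343, 178, 11, 19, 163] [505. -67.  70.]
red [302.9 189.5] [297, 181, 12, 19, 185] [494.  73.  70.]
corner [695. 279.  14.]
corner [ 725. -289.   14.]
corner [ 416. -308.   14.]
corner [379. 262.  14.]
loose [ 441. -155.   40.]
loose [426.  29.  40.]
[[-0.001  0.901  0.434]
 [ 0.002  0.434 -0.901]
 [-1.    -0.    -0.002]]
```

View pics/c.png

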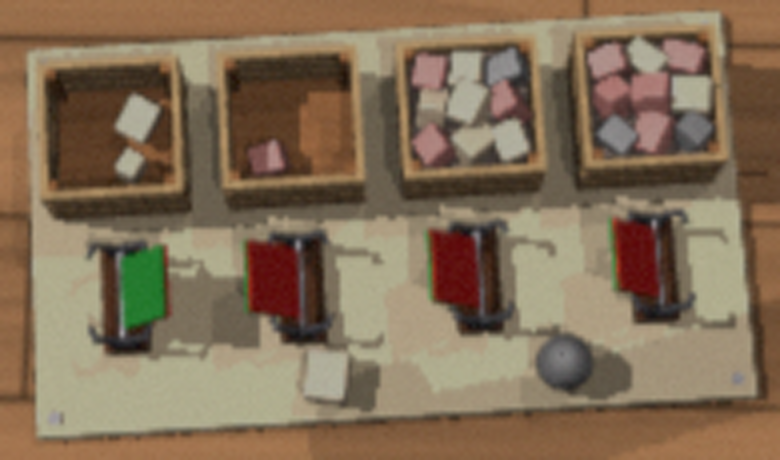

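The crop confirms that reading: two empty bins on the left with tags green and red, two full bins on the right with both tags red. First I move to a spot just left of the rightmost tag, with the fingers shut.

Emit:
{"method": "play_rows", "body": {"motion": [[2,3.5,0,0,0,-0.1,-1],[4,7.5,0,0,0,-0.2,-1],[6.5,12,0,0,0,-0.3,-1],[9,16.5,0,0,0,-0.37,-1],[11.5,21,-1,0,0,-0.37,-1],[13.8,25.5,-2,0,0,-0.37,-1],[16.1,30,-3,0,0,-0.37,-1],[18.4,34.5,-4,0,0,-0.37,-1],[20.8,39,-5,0,0,-0.37,-1],[23.2,43.5,-6,0,0,-0.37,-1],[23.2,43.5,-7,0,0,-0.37,-1],[23.2,43.5,-7,0,0,-0.37,-1]]}}

```text
t: 1.3
ee_pos: [513.2, -145.2, 157.9]
ee_rot: [0.519, 0.478, 0.523, -0.478]
force: [-1.0, -0.4, -0.2]
opening: -0.3
```

Emit:
{"method": "play_rows", "body": {"motion": [[0,0,-3,0,0,0,-1],[0,0,-6,0,0,0,-1],[0,0,-8,0,0,0,-1],[0,0,-8,0,0,0,-1],[0.1,-2,-8,0,0,0,-1],[0.3,-3.5,-8,0,0,0,-1],[0.4,-5,-8,0,0,0,-1],[0.5,-6.5,-8,0,0,0,-1],[0.6,-8,-8,0,0,0,-1],[0.7,-9.4,-8,0,0,0,-1],[0.7,-9.4,-8,0,0,0,-1]]}}

```text
t: 2.4
ee_pos: [519.8, -243.3, 78.2]
ee_rot: [0.518, 0.48, 0.521, -0.479]
force: [-0.2, 0.9, -0.3]
opening: 0.1
```

Emit:
{"method": "play_rows", "body": {"motion": [[0,2,0,0,0,0,-1],[0,3,2,0,0,0,-1],[0,3,6,0,0,0,-1],[0,3,9,0,0,0,-1],[0,3,9,0,0,0,-1]]}}

```text
t: 2.9
ee_pos: [523.2, -214.8, 173.1]
ee_rot: [0.521, 0.481, 0.518, -0.478]
force: [0.8, -0.3, 0.5]
opening: -0.1
```

```bash
python3 - <<'E'
from bench import arm, snapshot
from h import *
print(arm.state()["ee_pos"])
for n in("scene","wrist"):
    s=snapshot(n);c=s["color"]
    if n=="scene": c=cv2.resize(c[150:290,210:430],None,fx=2.9,fy=2.9)
    cv2.imwrite(f"pics/{n}1.png",c)
E
```

```text
[ 523.20908119 -214.80379994  173.14439368]
```

View pics/scene1.png

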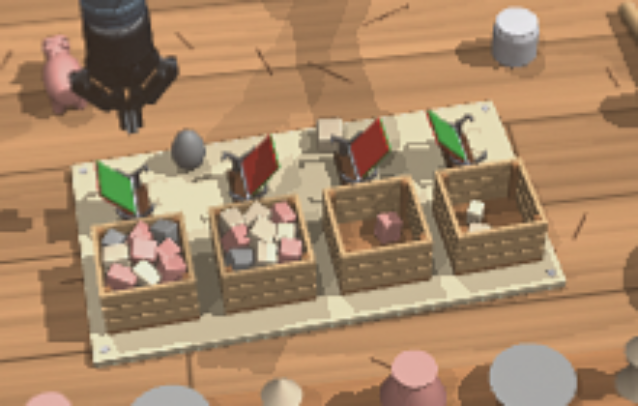

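The flipped tag, at crop (122,187), now shows green, and nothing else moved. Next is the second tag from the right.

Emit:
{"method": "play_rows", "body": {"motion": [[-0.4,4.5,0,0,0,0,-1],[-0.8,9,0,0,0,0,-1],[-1.2,13.5,0,0,0,0,-1],[-1.6,18,0,0,0,0,-1],[-2,21.3,0,0,0,0,-1],[-2,21.3,-1,0,0,0,-1],[-2,21.3,-5,0,0,0,-1],[-2,21.3,-9.5,0,0,0,-1],[-2,21.3,-9.5,0,0,0,-1]]}}

```text
t: 3.9
ee_pos: [491.6, -2.2, 66.2]
ee_rot: [0.513, 0.475, 0.525, -0.484]
force: [-2.4, -0.1, -0.3]
opening: 0.2
```

Emit:
{"method": "play_rows", "body": {"motion": [[0.1,-2,0,0,0,0,-1],[0.3,-3.5,0,0,0,0,-1],[0.4,-5,0,0,0,0,-1],[0.5,-6.5,0,0,0,0,-1],[0.6,-8,0,0,0,0,-1],[0.7,-9.6,0,0,0,0,-1],[0.7,-9.6,0,0,0,0,-1],[0.7,-7,0,0,0,0,-1],[0.7,-6.5,3,0,0,0,-1],[0.7,-6.5,7,0,0,0,-1],[0.7,-6.5,9.5,0,0,0,-1],[0.7,-6.5,9.5,0,0,0,-1]]}}

```text
t: 5.1
ee_pos: [502.3, -68.1, 166.7]
ee_rot: [0.516, 0.478, 0.522, -0.483]
force: [0.6, 0.3, 0.6]
opening: 0.2
```

Emit:
{"method": "play_rows", "body": {"motion": [[-0.3,4.5,0,0,0,0,-1],[-0.5,9,0,0,0,0,-1],[-0.8,13,0,0,0,0,-1],[-1,16.5,0,0,0,0,-1],[-1.1,18.9,0,0,0,0,-1],[-1.1,18.9,0,0,0,0,-1],[-1.1,18.9,0,0,0,0,-1]]}}

```text
t: 5.8
ee_pos: [490.8, 120.2, 166.4]
ee_rot: [0.516, 0.477, 0.523, -0.483]
force: [-0.1, -2.1, -0.3]
opening: -0.1
```

```bash
python3 - <<'E'
from bench import arm, snapshot
from h import *
print(arm.state()["ee_pos"])
s=snapshot("scene");cv2.imwrite("pics/scene2.png",cv2.resize(s["color"][150:290,210:430],None,fx=2.9,fy=2.9))
E
```

```text
[490.82269324 120.22596505 166.43646459]
```

View pics/scene2.png

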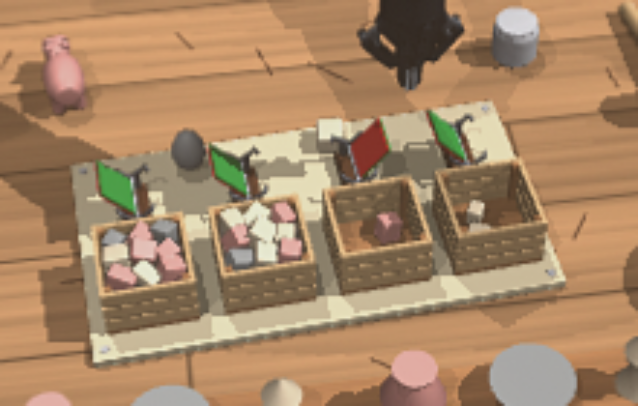

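Both full-bin tags, at (120,187) and (230,170), are green. The fingers hang between the last two tags, so now the leftmost gets pushed to +y.

Emit:
{"method": "play_rows", "body": {"motion": [[0,0,-3,0,0,0,-1],[0,0,-6,0,0,0,-1],[0,0,-8.7,0,0,0,-1],[0,0,-8.7,0,0,0,-1],[-0.1,1.5,-8.7,0,0,0,-1],[-0.2,3,-8.7,0,0,0,-1],[-0.3,4.5,-8.7,0,0,0,-1],[-0.5,6,-8.7,0,0,0,-1],[-0.6,7.3,-8.7,0,0,0,-1],[-0.7,8.3,-8.7,0,0,0,-1],[-0.7,8.3,-8.7,0,0,0,-1]]}}

```text
t: 6.95
ee_pos: [483.7, 204.5, 80.0]
ee_rot: [0.516, 0.477, 0.523, -0.482]
force: [-1.0, 0.5, -0.3]
opening: 0.0
```

Emit:
{"method": "play_rows", "body": {"motion": [[0,-2,0,0,0,0,-1],[0,-3,2,0,0,0,-1],[0,-3,6,0,0,0,-1],[0,-3,10,0,0,0,-1],[-2,-3,14,0,0,0,-1],[-4,-3,16,0,0,0,-1],[-4,-3,16,0,0,0,-1],[-4,-3,16,0,0,0,-1],[-4,-3,16,0,0,0,-1]]}}

```text
t: 7.85
ee_pos: [443.3, 173.6, 238.2]
ee_rot: [0.515, 0.476, 0.523, -0.483]
force: [0.4, -0.2, 0.4]
opening: 0.2
```

```bash
python3 - <<'E'
from bench import arm, snapshot
from h import *
print(arm.state()["ee_pos"],arm.state()["force"])
s=snapshot("scene");cv2.imwrite("pics/scene3.png",cv2.resize(s["color"][150:290,210:430],None,fx=2.9,fy=2.9))
E
```

```text
[443.25263502 173.60488865 238.22869836] [ 0.35430286 -0.24429867  0.41512575]
```

View pics/scene3.png

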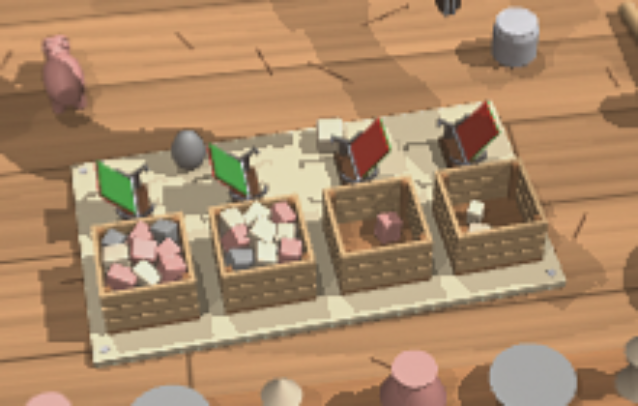

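All four tags are right: the full bins show green at (120,187) and (230,170), the empty bins show red at (368,148) and (475,132). The arm is clear, so I hand in.

```bash
python3 -c "
from bench import arm
print(arm.close_job())"
```

```text
the job is handed in; nothing more can be done
None
```

All four tags now read correctly: the two full bins show green and the two nearly empty ones show red. I pushed three tags over with the shut fingertips: the two in front of the full bins from red to green, and the leftmost one from green to red. The fourth was already right, so I left it alone.

- **Last checks:** in the final picture the tags look to be on their stops. The egg, offcut, hippo and tin look unmoved by eye. The rasp and most of the mallet are outside that crop, but the arm did not go near them at low height. The fingers were clear at z = 238 mm, with the wrist force near zero. I handed in at about 8 s.
- **One deviation:** on the descent beside the second tag from the right, the tip read 66 mm high instead of the planned 78 mm. The bracket tops are at 64 mm. The forces read between moves stayed under 3 N, and that tag flipped cleanly.
- **Not measured:** I did not measure the tag angles or the shifts of the loose objects in numbers.

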